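# Lock the drilling jig's leaf with its headed pin

### The job

The wood block is ready in the drilling jig. Swing the jig's raised leaf down over it, then lock the leaf: take the longer of the two headed steel pins and push it through the fork and the leaf's lug until its head is fully home against the fork. Leave the block in its nest, leave the other things where they lie and let go of everything.

Things in the scene. Friction and masses are not known exactly. Their poses are not given: they have to be found in the camera images.
- jig: Leaf drilling jig fixed to the bench: beech base 200 (x) x 104 (y) x 18 mm high, origin at the centre of its underside, z up. x runs along the base from the steel fork (toward the robot) to the hinge end. A nest of strips 10 mm high holds the block between them; fork foot and screw heads reach z = 27 mm, the hinge bracket z = 61 mm, 64 mm wide.
- fork_mid (a point): Nominal middle of the fork's holes, at jig x -76, y 0, z 50 mm; axes as the jig's. Two upright cheeks 10 mm thick (y) and 30 mm long (x), outer faces at y = +-21, tops 15 mm above this point; a plain 13 mm hole runs through both along y. The foot has slotted screw holes: the real holes may lie up to 8 mm to either side along x (y, z true); find them by touch or sight.
- leaf (a joint): Hinged leaf, angle in rad: 0 level and closed, grows as it opens, 1.57 upright; starts near upright or leaning back (stop 1.95). Stiff hinge: it stays; tipped more than about 0.5 rad past upright toward the fork it sinks by itself in 3 to 5 s. A spring foot under it meets the block, so without the pin it rests near 0.017 rad, its lug 2.5 mm high; the pin's taper must force the lug down (5 to 15 N along the pin).
- leaf_hinge (a point): Middle of the leaf's hinge axis, which runs along the jig's y, at jig x +68, z 50 mm; axes as the jig's. The leaf's spring foot pushes the lug up: a pin let go before its nose is in the second cheek gets tipped and jams; home, it slides with 5 to 15 N.
- lug_slot (a point): Middle of the slot in the leaf's lug, 144 mm from the hinge; moves with the leaf. Leaf: aluminium bar 40 mm wide, 10 mm thick, centred on the line from hinge to slot; at its free end the lug, 20 mm thick (y), 26 mm high, ends 164 mm from the hinge. Slot along y, 31 mm long x 13.5 mm high, mouths rounded. The foot's stem and drill bushes stand up to 12 mm over the leaf, 28 to 93 mm from the hinge.
- lock_pin: The longer steel pin, lying on the bench: head 22 mm diameter x 8 mm, shank 12 mm diameter and 64 mm long, the last 6 mm tapering to a 9 mm tip. Origin on the axis 21 mm under the head (head home: midway between the cheeks); x points to the nose: head -29 to -21, straight shank to +37, tip +43 mm. It lies on its head's rim, so the axis slopes 0.085 rad down to the nose. 0.06 to 0.09 kg.
- short_pin: A shorter pin of the same head and shank diameters (33 mm under the head): too short to reach the second cheek. Origin on the axis 21 mm under the head, x to the nose.
- block: Softwood workpiece 34 x 85 x 20 mm, loose in the jig's nest; origin at the centre of its underside, long side along its y. (Beside the jig, to the robot's right, stands a fixed instrument box 100 mm high; to its left lies a pile of papers. Carry things over them.)
- try_square: Bystander: try square 140 x 176 x 16 mm lying flat, origin at the centre of its underside.
- chuck_key: Bystander: T-shaped drill chuck key 84 x 96 x 13 mm lying flat, origin at the centre of its underside.
- sanding_block: Bystander: sanding block 66 x 116 x 34 mm, origin at the centre of its underside.

How it is judged:
By the outcome, as a careful person would: the job done as asked, in the order asked, and still so for the second after the job is handed in, with the robot touching nothing.
It also fails if it takes over 61 s, if anything falls off the work surface, if the arm or the gripper's body presses on something with over 40 N, if the wrist force passes 120 N, or if a joint passes its speed limit or range.

### The arm

A 6-joint arm with a two-finger parallel gripper is mounted at the origin on a cart in front of the work surface, level with it; the furniture and walls round the work are solid. World frame = base frame: x ahead of the robot, y to its left, z up, the work surface at z = 0. Lengths are in m, angles in degrees, forces in N, time in s.
With the tool pointing down it reaches from about 0.3 to 0.75 m from the base axis. Payload 8.5 kg.
Tool frame: the origin (TCP) lies at the very end of the fingers, on their centre line; the grasp point (between the pads) lies 19 mm behind it; z points along the fingers, y is the line along which they close (so a half turn about z gives the same grasp; the last joint's range is limited). The gripper opens to 85 mm and grips with 20 to 120 N. Pads are 22 mm wide; open, the fingers measure 114 mm over their backs; the gripper's body (76 mm by 85 mm) begins 54 mm behind the grasp point. The pads swing forward as they close: fully open they stand 13 mm farther back than shut.
Start: joints at [57.565, 21.807, 74.336, -0, 83.858, -12.336], TCP at [0.189, 0.516, 0.231] pointing down, gripper open.
Joint ranges: [-178.18, 178.18], [-50.72, 133.34], [12.68, 142.11], [-81.47, 261.47], [9.98, 163.14], [-165.26, 165.26]. Speed limits (degrees/s): [136.94, 136.94, 180, 180, 180, 180].

### API

Orientations are given as a 3x3 rotation matrix whose columns are the frame's x, y, z axes.
In Python, from rig import env, optics, spotter gives the robot as it stands.
- The arm moves only by the shell command python3 -m crank 'ROWS' [FORCE]. ROWS is JSON, one flat list of numbers, 5 for each row, row after row: the finger opening in cm, from 0 to 8.54, then the shift along the tool's x, y, z in cm, then the turn about the tool's z in rad. A call has exactly 8 rows; each row shifts and turns the commanded pose from where the row before left it, along the tool's axes as they then stand; what a row does not reach is not made up. A row lasts 1/12 s, in which the tool goes at most 41.7 mm and 7.16 degrees, less where a joint would pass 70% of its speed; a pose out of reach is approached as far as the arm can. A call is refused whole if a number of a shift passes 4.17 or a number of a turn 0.125, either way. A call with a gripper value outside its range is refused whole. The fingers move at their own pace and stop on an object; FORCE is the grip in N (left out, the last holds). Time passes only in rows, so rows that do not move let the fingers close, or fill a call up. It gives the time, the measured TCP pose, the force, the opening and the grip force at its end, in the units of the state.
- env.observe(): the state, without advancing time (a new reading comes with each control period).
- optics.get_image(name): name is "scene" or "top" or "wrist"; returns a dict with "color" (420x560x3 uint8, red, green, blue), "intrinsics" (3x3 intrinsics, pixels), "pose" (4x4, takes a point from camera to world coordinates). Camera axes: x right, y up, looking along -z (the intrinsics and any distortion apply to the point x, -y, -z); pixel columns grow to the right and rows downward; lengths in m; the calibration is good to about 2 mm. A picture is of the moment at which its call begins. There is no depth.
- env.close_job(): hands the job in; it is judged then, once.
Trained networks look in a picture, given as the dict that the camera call returned (one of the last four; its "shot" number tells which), for a name from the list of things; names that differ only in an ending like _2 or _b are one class to them, and where a whole thing is asked for, a point or a joint stands for the part that bears it (a point fixed in the world has none). Each returns a list of dicts, best first, with "score" (0 to 1); they miss things now and then, are a little off and sometimes report something else, mostly with a low value. They report only what shows in the picture. A call takes as long as a camera call.
- spotter.look_for(picture, query): "at" ([column, row] as shares, 0 to 1, of the picture: columns of its width, rows of its height, amid what is visible of it).
The state is a dict: "time_s": time; "q": joint angles; "qvel": joint speeds; "joint_efforts": joint torques, N m; "position": TCP position; "tool_rot": TCP orientation; "ft_force": force on the tool from outside, world axes, zero at the start; "wrist_torque": the same for the moment, N m; "grip_width": finger opening in m; "gripper_force": force on a finger pad.
Only numpy, scipy, OpenCV 4.12 (cv2) and the standard library are available. Lean on these libraries where they do the work, as an engineer would, in place of code of your own. Each camera call takes 0.05 s, during which the arm holds its last target. There are 200 camera calls.

## Working session

There is one attempt and no reset: what is moved stays moved. The work goes in short steps, Python scripts to look and compute and a shell command to move; the robot and the scene stay as the last step left them, time stands still between calls to the robot, and variables do not carry over. Pictures are saved under pics/ and viewed, at most 10 in all, crops included, and the job is handed in when it is done.

```bash
mkdir -p pics; ls; cat > h.py <<'E'
import numpy as np, cv2
from rig import env, optics, spotter
def ray(im,px):
    K=np.array(im["intrinsics"]);T=np.array(im["pose"])
    d=np.linalg.inv(K)@[px[0],px[1],1]; d=np.array([d[0],-d[1],-d[2]])
    return T[:3,3],T[:3,:3]@d
def onz(im,px,z):
    o,d=ray(im,px); return o+d*(z-o[2])/d[2]
def proj(im,P):
    K=np.array(im["intrinsics"]);T=np.array(im["pose"])
    p=T[:3,:3].T@(np.array(P)-T[:3,3]); p=K@[p[0],-p[1],-p[2]]; return p[:2]/p[2]
def save(im,n): cv2.imwrite("pics/"+n,im["color"][:,:,::-1])
def find(im,q,k=2):
    return [(round(r["score"],2),np.array(r["at"])*[560,420]) for r in spotter.look_for(im,q)[:k]]
E
python3 - <<'E'
from h import *
np.set_printoptions(precision=3,suppress=True)
a=optics.get_image("scene");b=optics.get_image("top")
im=np.hstack([a["color"],b["color"]]) 
save(a,"s0.png");save(b,"t0.png")
for im in(a,b):
    print(im.keys(),np.array(im["pose"]),im["intrinsics"])
    for q in["jig","leaf","lug_slot","lock_pin","short_pin","block"]: print(q,[(s,p,onz(im,p,0.01)) for s,p in find(im,q)])
E
```

```text
pics
dict_keys(['color', 'intrinsics', 'pose', 'shot']) [[ 0.664  0.332 -0.67  -0.182]
 [-0.748  0.313 -0.585 -0.71 ]
 [ 0.016  0.89   0.456  0.568]
 [ 0.     0.     0.     1.   ]] [[420.432   0.    282.201]
 [  0.    420.432 213.76 ]
 [  0.      0.      1.   ]]
jig [(0.68, array([262.08, 193.62]), array([0.7  , 0.147, 0.01 ]))]
leaf [(0.64, array([268.184, 168.588]), array([0.875, 0.285, 0.01 ]))]
lug_slot [(0.62, array([191.072, 202.02 ]), array([0.506, 0.261, 0.01 ])), (0.6, array([264.88 , 168.588]), array([0.866, 0.294, 0.01 ]))]
lock_pin [(0.39, array([185.024, 201.39 ]), array([0.496, 0.277, 0.01 ]))]
short_pin [(0.5, array([324.296, 283.416]), array([ 0.45 , -0.285,  0.01 ]))]
block [(0.66, array([243.32 , 208.194]), array([0.586, 0.114, 0.01 ])), (0.37, array([261.688, 191.52 ]), array([0.711, 0.159, 0.01 ]))]
dict_keys(['color', 'intrinsics', 'pose', 'shot']) [[ 0.039  0.972 -0.233  0.308]
 [-0.999  0.038 -0.011 -0.077]
 [-0.002  0.233  0.973  1.177]
 [ 0.     0.     0.     1.   ]] [[455.827   0.    277.152]
 [  0.    455.827 207.81 ]
 [  0.      0.      1.   ]]
jig [(0.61, array([221.816, 201.18 ]), array([0.599, 0.084, 0.01 ]))]
leaf [(0.62, array([221.424, 173.88 ]), array([0.675, 0.09 , 0.01 ]))]
lug_slot [(0.74, array([219.912, 171.696]), array([0.681, 0.094, 0.01 ]))]
lock_pin [(0.62, array([143.696, 233.1  ]), array([0.506, 0.281, 0.01 ]))]
short_pin [(0.46, array([360.584, 265.398]), array([ 0.444, -0.282,  0.01 ]))]
block [(0.77, array([218.904, 216.888]), array([0.557, 0.089, 0.01 ]))]
```

```bash
python3 -m crank --help 2>&1 | head -5; python3 -c "
from rig import env;print(env.observe())"
```

```text
invalid input: not JSON, or not a number
{'time_s': 0.7, 'q': array([ 5.75646593e+01,  2.18058905e+01,  7.43372266e+01,  6.77410335e-04,
        8.38577369e+01, -1.23369470e+01]), 'qvel': array([ 0.00363664, -0.03371816, -0.12591043,  0.01230849,  0.03276926,
       -0.06703936]), 'joint_efforts': array([ 2.30308124e-04, -4.48249769e+01, -2.31435174e+01, -2.24550217e-04,
        5.66899434e-04, -2.07467468e-05]), 'position': array([0.18899248, 0.51647891, 0.23132077]), 'tool_rot': array([[-9.39103452e-01,  3.43634554e-01, -1.79154395e-05],
       [ 3.43634554e-01,  9.39103452e-01, -6.27468916e-06],
       [ 1.46682510e-05, -1.20489463e-05, -1.00000000e+00]]), 'ft_force': array([-0.0106212 , -0.32540809,  0.21432536]), 'wrist_torque': array([-0.01264613, -0.02540006,  0.03383852]), 'gripper_force': 0.0, 'grip_width': 0.08568203900367458}
```

View pics/s0.png

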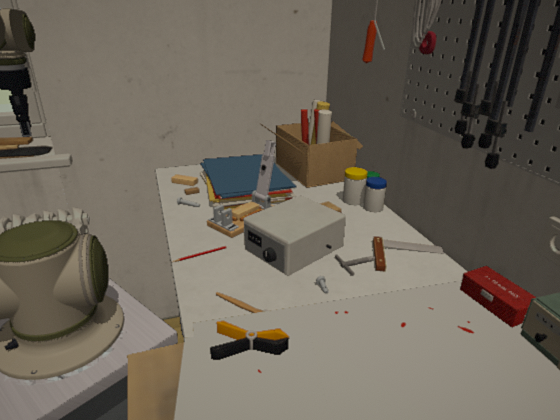

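View pics/t0.png

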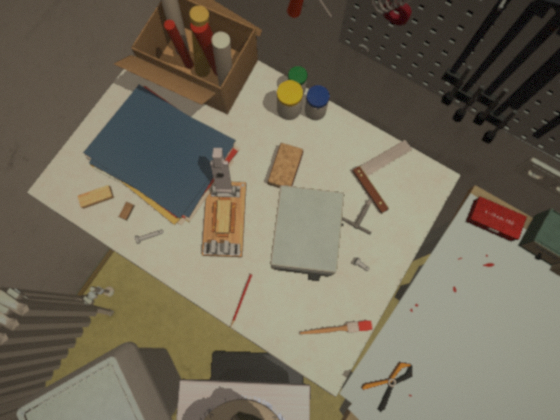

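The arm is clear of the jig. The leaf leans at top-view (221,172), the fork is near (222,247), the long pin lies at (148,236) and the short one at (360,265). I'll zoom in on the jig and pin.

```bash
python3 - <<'E'
from h import *
b=optics.get_image("top")
c=b["color"][140:265,125:275,::-1]
cv2.imwrite("pics/c1.png",cv2.resize(c,None,fx=4.8,fy=4.8,interpolation=cv2.INTER_CUBIC))
E
```

```text
(no output)
```

View pics/c1.png

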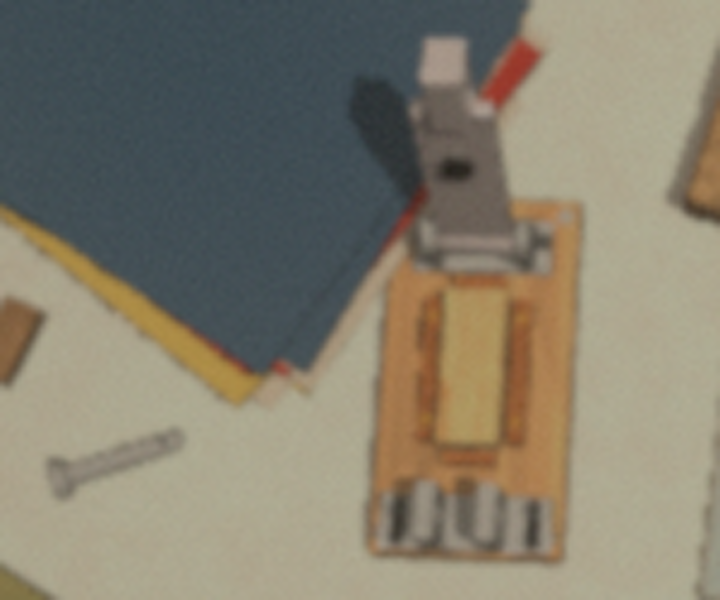

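The crop shows the base corners (z = 18 mm) at crop (370,552), (562,558) and (580,203). The pin's head is at (60,478) with its nose at (180,438), pointing toward the jig. The lug end is at (444,62). Next I'll fit poses.

```bash
python3 - <<'E'
from h import *
np.set_printoptions(precision=4,suppress=True)
b=optics.get_image("top")
f=lambda u,v:(125+u/4.8,140+v/4.8)
BL,BR,TR=[onz(b,f(*p),.018) for p in[(370,552),(562,558),(580,203)]]
print(BL,BR,TR,"w",np.linalg.norm(BL-BR),"l",np.linalg.norm(TR-BR))
ax=TR-BR; ax/=np.linalg.norm(ax); print("yaw",np.degrees(np.arctan2(ax[1],ax[0])), "front yaw",np.degrees(np.arctan2(*(BL-BR)[1::-1]))-90)
yaw=np.arctan2(ax[1],ax[0])
c=(BL+TR)/2; print("centre",c)
X=np.array([np.cos(yaw),np.sin(yaw),0]);Y=np.array([-np.sin(yaw),np.cos(yaw),0])
J=lambda x,y,z:np.array([c[0],c[1],0])+X*x+Y*y+[0,0,z]
print("fork",J(-.076,0,.05),"hinge",J(.068,0,.05))
for t in np.arange(1.4,1.96,.05):
    P=J(.068-.164*np.cos(t),0,.05+.164*np.sin(t)); q=proj(b,P); print(round(t,2),(q-[125,140])*4.8)
# fork cheek tops at z=.065, corners
for x in(-.061,-.091):
  for y in(-.021,-.011,.011,.021): print(x,y,(proj(b,J(x,y,.065))-[125,140])*4.8)
h=onz(b,f(60,478),.011);n=onz(b,f(180,438),.006);print("pin",h,n,np.linalg.norm(n-h),np.degrees(np.arctan2(*(n-h)[1::-1])))
E
```

```text
[0.4539 0.1235 0.018 ] [0.4547 0.0212 0.018 ] [0.6514 0.0225 0.018 ] w 0.10221806230527387 l 0.19666522357371602
yaw 0.3819148954801089 front yaw 0.4418132302082114
centre [0.5527 0.073  0.018 ]
fork [0.4767 0.0725 0.05  ] hinge [0.6207 0.0735 0.05  ]
1.4 [433.8148 200.1567]
1.45 [434.5982 182.5217]
1.5 [435.5052 165.0784]
1.55 [436.5318 147.8905]
1.6 [437.6739 131.0204]
1.65 [438.9265 114.5281]
1.7 [440.2843  98.4712]
1.75 [441.7416  82.9043]
1.8 [443.2922  67.879 ]
1.85 [444.9296  53.4435]
1.9 [446.647   39.6421]
1.95 [448.4376  26.5155]
-0.061 -0.021 [500.1668 472.0633]
-0.061 -0.011 [480.7621 471.444 ]
-0.061 0.011 [438.0837 470.0819]
-0.061 0.021 [418.6899 469.4629]
-0.091 -0.021 [496.8157 530.0109]
-0.091 -0.011 [477.2903 529.3826]
-0.091 0.011 [434.3464 528.0007]
-0.091 0.021 [414.832  527.3728]
pin [0.4883 0.2949 0.011 ] [0.5135 0.2337 0.006 ] 0.0664319295902327 -67.60036192883823
```

```bash
python3 -m crank '[0,-3.68,-0.76,0,0, 0,-3.68,-0.76,0,0, 0,-3.68,-0.76,0,0, 0,-3.68,-0.76,0,0, 0,-3.68,-0.76,0,0, 0,-3.68,-0.76,0,0, 0,-3.68,-0.76,0,0, 0,-3.68,-0.76,0,0]' 60; python3 -m crank '[0,-3.68,-0.76,0,0, 0,-3.68,-0.76,0,0, 0,-3.68,-0.76,0,0, 0,-3.68,-0.76,0,0, 0,-3.68,-0.76,0,0, 0,-3.68,-0.76,0,0, 0,-3.68,-0.76,0,0, 0,-3.68,-0.76,0,0]'; python3 -m crank '[0,0,0,0,-0.12, 0,0,0,0,-0.12, 0,0,0,0,-0.118, 0,0,0,0,0, 0,0,0,0,0, 0,0,0,0,0, 0,0,0,0,0, 0,0,0,0,0]'
```

```text
time_s: 1.47
position: [0.446, 0.357, 0.2315]
tool_rot: [[-0.939, 0.344, 0.0], [0.344, 0.939, 0.0], [-0.0, 0.0, -1.0]]
ft_force: [0.6, 0.1, 0.6]
grip_width: 0.0001
gripper_force: 0.0
time_s: 2.13
position: [0.7014, 0.1987, 0.2313]
tool_rot: [[-0.939, 0.344, -0.0], [0.344, 0.939, 0.0], [0.0, 0.0, -1.0]]
ft_force: [0.6, 0.2, 0.4]
grip_width: -0.0001
gripper_force: 0.0
time_s: 2.8
position: [0.7001, 0.2001, 0.2314]
tool_rot: [[-1.0, -0.006, 0.0], [-0.006, 1.0, -0.0], [-0.0, -0.0, -1.0]]
ft_force: [0.3, 0.4, 1.0]
grip_width: 0.0
gripper_force: 0.0
```

```bash
python3 -m crank '[0,-0.4,-3.2,0,0, 0,-0.4,-3.2,0,0, 0,-0.4,-3.2,0,0, 0,-0.3,-3.05,0,0, 0,0,0,2,0, 0,0,0,2.6,0, 0,0,0,2.5,0, 0,0,0,0,0]'; python3 -m crank '[0,1,0,0,0, 0,1,0,0,0, 0,1,0,0,0, 0,1,0,0,0, 0,1,0,0,0, 0,1,0,0,0, 0,1,0,0,0, 0,1,0,0,0]'; python3 - <<'E'
from h import *
save(optics.get_image("top"),"t2.png")
E
```

```text
time_s: 3.47
position: [0.714, 0.0735, 0.1548]
tool_rot: [[-1.0, -0.006, -0.009], [-0.006, 1.0, 0.001], [0.009, 0.001, -1.0]]
ft_force: [-0.5, 0.2, -1.0]
grip_width: 0.0001
gripper_force: 0.0
time_s: 4.13
position: [0.6363, 0.0732, 0.1623]
tool_rot: [[-1.0, -0.007, 0.003], [-0.007, 1.0, -0.0], [-0.003, -0.0, -1.0]]
ft_force: [0.8, -0.0, -0.9]
grip_width: 0.0
gripper_force: 0.0
```

```bash
python3 -m crank '[0,1,0,0,0, 0,1,0,0,0, 0,1,0,0,0, 0,1,0,0,0, 0,1,0,0,0, 0,1,0,0,0, 0,1,0,0,0, 0,1,0,0,0]'; python3 -m crank '[0,1,0,0,0, 0,0.5,0,0,0, 0,0,0,0,0, 0,-2,0,-1,0, 0,-3,0,-1,0, 0,-3,0,-2,0, 0,0,0,0,0, 0,0,0,0,0]';python3 - <<'E'
from h import *
b=optics.get_image("top"); print(find(b,"leaf"),find(b,"lug_slot"))
cv2.imwrite("pics/t3.png",cv2.resize(b["color"][140:265,125:275,::-1],None,fx=4.8,fy=4.8))
E
```

```text
time_s: 4.85
position: [0.5565, 0.0725, 0.1617]
tool_rot: [[-1.0, -0.007, 0.002], [-0.007, 1.0, -0.0], [-0.002, -0.0, -1.0]]
ft_force: [0.8, -0.0, -0.2]
grip_width: -0.0001
gripper_force: 0.1
time_s: 5.52
position: [0.6227, 0.0728, 0.2009]
tool_rot: [[-1.0, -0.007, 0.002], [-0.007, 1.0, -0.0], [-0.002, -0.0, -1.0]]
ft_force: [-0.5, 0.9, -1.1]
grip_width: 0.0001
gripper_force: 0.0
[(0.21, array([361.816, 265.188]))] [(0.77, array([220.472, 216.3  ]))]
```

View pics/t3.png

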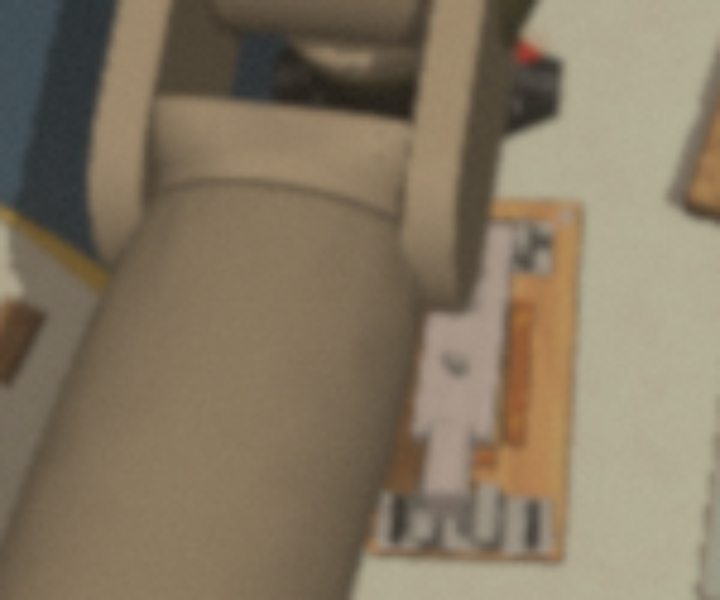

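The leaf tipped over and is sinking: its lug is at crop (445,500), entering the fork. I'll move over the pin next.

```bash
python3 -m crank '[6,1.83,2.94,1,0, 6,1.83,2.94,1,0, 6,1.83,2.94,1,0, 6,1.83,2.94,1,0, 6,1.83,2.94,1,0, 6,1.83,2.94,1,0, 6,1.82,2.96,1,0, 6,0,0,0,0.119]'; python3 -m crank '[6,0,0,0,0.119, 6,0,0,0,0.119, 6,0,0,0,0.119, 6,0,0,0,0.119, 6,0,0,0,0.119, 6,0,0,0,0.119, 6,0,0,0,0.119, 6,0,0,0,0.119]'; python3 -m crank '[6,0,0,0,0.116, 6,0,0,0,0, 6,0,0,0,0, 6,0,0,0,0, 6,0,0,0,0, 6,0,0,0,0, 6,0,0,0,0, 6,0,0,0,0]';python3 - <<'E'
from h import *
np.set_printoptions(precision=4,suppress=True)
w=optics.get_image("wrist");save(w,"w4.png");print(np.array(w["pose"]),w["intrinsics"])
print(find(w,"lock_pin"), find(w,"short_pin"))
t=optics.get_image("top")
cv2.imwrite("pics/t4.png",cv2.resize(t["color"][140:265,125:275,::-1],None,fx=4.8,fy=4.8))
print(env.observe()["q"])
E
```

```text
time_s: 6.33
position: [0.4864, 0.2815, 0.1284]
tool_rot: [[-0.994, 0.106, -0.006], [0.106, 0.994, -0.0], [0.005, -0.001, -1.0]]
ft_force: [-0.0, 0.2, -0.8]
grip_width: 0.0602
gripper_force: 0.0
time_s: 7.0
position: [0.4905, 0.2777, 0.1301]
tool_rot: [[-0.48, 0.877, -0.001], [0.877, 0.48, -0.0], [0.0, -0.001, -1.0]]
ft_force: [-0.6, -0.3, -0.2]
grip_width: 0.06
gripper_force: 0.0
time_s: 7.67
position: [0.4916, 0.2779, 0.1303]
tool_rot: [[-0.382, 0.924, -0.0], [0.924, 0.382, -0.0], [-0.0, -0.0, -1.0]]
ft_force: [0.1, -0.6, 0.2]
grip_width: 0.0599
gripper_force: 0.0
[[ 0.9245 -0.3624 -0.1184  0.4612]
 [ 0.3812  0.8779  0.2899  0.3529]
 [-0.0011 -0.3131  0.9497  0.2731]
 [ 0.      0.      0.      1.    ]] [[302.5771   0.     277.5687]
 [  0.     302.5771 211.7913]
 [  0.       0.       1.    ]]
[(0.8, array([283.192, 210.588]))] []
[17.4768 28.489  81.0423  0.0003 70.4699 -4.9386]
```

View pics/w4.png

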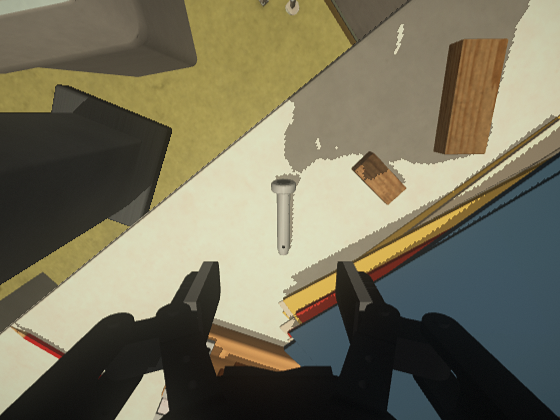

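The wrist view shows the pin centred and aligned with the tool, with its head at (284,186) and its nose at (284,254). No papers lie within the fingers' span.

```bash
python3 - <<'E'
from h import *
np.set_printoptions(precision=4,suppress=True)
w=optics.get_image("wrist")
h=onz(w,(284.3,186),.011);u=onz(w,(284.3,193.5),.0105);n=onz(w,(283.5,254),.006)
d=n-u;print(h,u,n,np.linalg.norm(d),np.degrees(np.arctan2(d[1],d[0])))
s=env.observe();d[2]=0;d/=np.linalg.norm(d)
u=n-d*.064
g=u+d*.013; R=s["tool_rot"];print("tcp move cm",R.T@(g-s["position"])*100, np.degrees(np.arctan2(R[1,0],R[0,0])))
E
```

```text
[0.4903 0.2975 0.011 ] [0.493  0.291  0.0105] [0.5164 0.2335 0.006 ] 0.0622093355967098 -67.85053420698328
tcp move cm [ 0.0486  0.6226 12.4317] 112.4118855888824
```

View pics/t4.png

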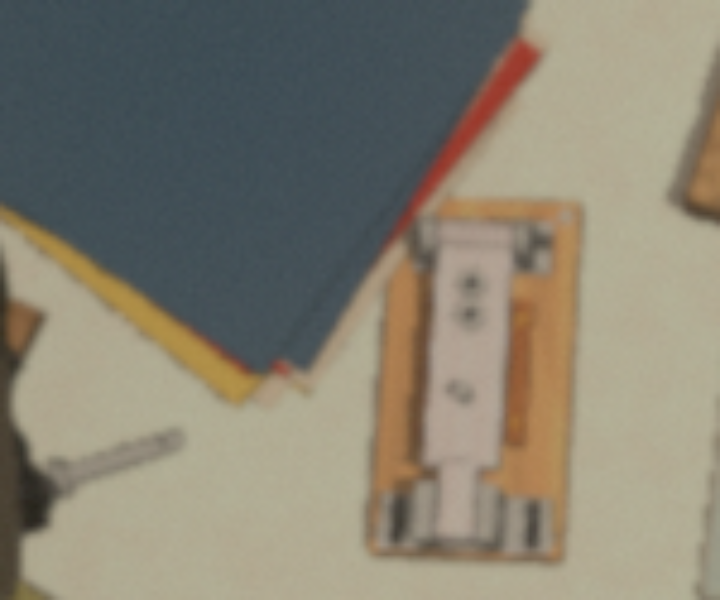

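The leaf is closed, with its lug between the cheeks. I'll grip the pin.

```bash
python3 -m crank '[4,0,0.6,2,0, 4,0,0,3,0, 4,0,0,3,0, 4,0,0,2.5,0, 4,0,0,1.5,0, 4,0,0,0.7,0, 4,0,0,0,0, 4,0,0,0,0]' 60; python3 - <<'E'
from h import *
w=optics.get_image("wrist");save(w,"w5.png")
E
```

```text
time_s: 8.58
position: [0.4975, 0.2804, 0.0039]
tool_rot: [[-0.381, 0.925, 0.001], [0.925, 0.381, 0.0], [-0.0, 0.001, -1.0]]
ft_force: [0.3, 0.1, 0.7]
grip_width: 0.04
gripper_force: 0.0
```

View pics/w5.png

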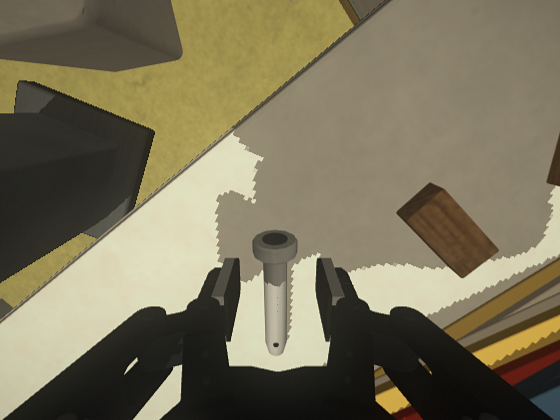

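```bash
python3 -m crank '[0,0,0,0,0, 0,0,0,0,0, 0,0,0,0,0, 0,0,0,0,0, 0,0,0,-1,0, 0,0,0,-3,0, 0,0,0,-3,0, 0,0,0,-3,0]' 80; python3 -m crank '[0,-2.44,-1.64,0,0, 0,-2.44,-1.64,0,0, 0,-2.44,-1.64,0,0, 0,-2.44,-1.64,0,0, 0,0,0,0,0.096, 0,0,0,0,0.096, 0,0,0,0,0.096, 0,0,0,0,0.096]';python3 -m crank '[0,0,0,0,0, 0,0,0,0,0, 0,0,0,0,0, 0,0,0,0,0, 0,0,0,0,0, 0,0,0,0,0, 0,0,0,0,0, 0,0,0,0,0]'; python3 - <<'E'
from h import *
w=optics.get_image("wrist");save(w,"w6.png")
print(find(w,"lock_pin"),find(w,"lug_slot"),find(w,"fork_mid"),find(w,"jig"))
E
```

```text
time_s: 9.3
position: [0.4968, 0.2801, 0.1051]
tool_rot: [[-0.381, 0.925, -0.001], [0.925, 0.381, -0.0], [0.0, -0.001, -1.0]]
ft_force: [1.4, 0.2, -0.1]
grip_width: 0.0086
gripper_force: 78.6
time_s: 9.97
position: [0.4737, 0.1648, 0.104]
tool_rot: [[-0.002, 1.0, 0.001], [1.0, 0.002, 0.0], [0.0, 0.001, -1.0]]
ft_force: [-0.1, -0.4, -0.2]
grip_width: 0.0085
gripper_force: 78.7
time_s: 10.63
position: [0.4737, 0.165, 0.1033]
tool_rot: [[-0.007, 1.0, -0.0], [1.0, 0.007, -0.0], [-0.0, -0.0, -1.0]]
ft_force: [-0.1, -0.3, -0.8]
grip_width: 0.0084
gripper_force: 78.7
[(0.91, array([275.576, 273.   ]))] [(0.88, array([443.184, 335.79 ]))] [(0.96, array([411.992, 294.   ]))] [(0.93, array([409.696, 291.9  ])), (0.4, array([275.184, 270.606]))]
```

View pics/w6.png

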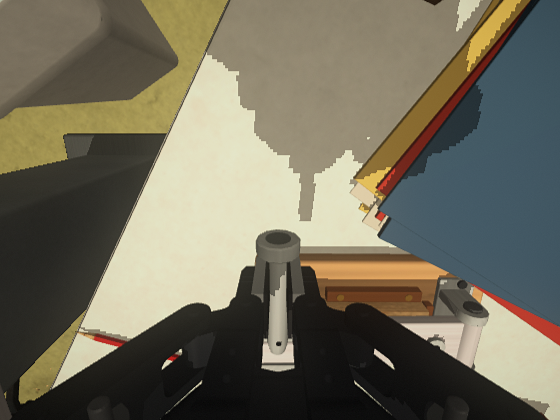

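Wrist view: the pin is held straight between the pads, head at (278,243) and nose at (278,345), but the fingers hide the fork. I'll get the fork's x from the cheek edges in the stored top view, and check whether the pin slipped by matching the wrist views.

```bash
python3 - <<'E'
from h import *
np.set_printoptions(precision=1,suppress=True,linewidth=200)
t=cv2.cvtColor(cv2.imread("pics/t4.png"),cv2.COLOR_BGR2GRAY).astype(float)
for off in(-9,-5,0,5):
  for u0,u1 in((428,424),(490,487)):
    v=np.arange(455,575,4); u=u0+(u1-u0)*(v-470)/60+off
    print(u0+off,np.array([t[int(a)-1:int(a)+2,int(b)-2:int(b)+3].mean() for a,b in zip(v,u)]).astype(int))
print(np.arange(455,575,4))
a=cv2.imread("pics/w5.png",0);b=cv2.imread("pics/w6.png",0)
for n,(c0,c1,r0,r1) in dict(head=(248,302,226,264),nose=(262,290,330,360)).items():
    r=cv2.matchTemplate(b[r0-15:r1+15,c0-15:c1+15],a[r0:r1,c0:c1],cv2.TM_CCOEFF_NORMED);_,m,_,l=cv2.minMaxLoc(r);print(n,m,np.array(l)-15)
# sensitivity
w=optics.get_image("wrist");s=env.observe();R=s["tool_rot"];p=s["position"]
for nm,x,z in(("head",.021,-.0074),("nose",-.051,-.002)):
    for dz in(0,.002): print(nm,dz,proj(w,p+R@[x,0,z+dz]))
E
```

```text
419 [106 104 105 108 109 107 110 121 127 132 134 135 130 129 130 131 128 132 135 131 130 124 125 122 112 111 132 153 165 169]
481 [164 162 154 137 127 126 130 135 140 141 139 137 136 137 138 138 138 138 138 138 134 119 112 112 116 117 125 146 162 169]
423 [128 123 117 106  99  98 109 128 139 144 145 145 142 141 142 142 140 142 144 141 136 120 113 111 106 109 132 153 164 168]
485 [166 163 154 135 123 124 131 137 142 143 144 144 143 143 143 143 142 143 145 144 139 123 110 106 110 114 122 144 161 169]
428 [152 144 131 110  93  93 107 129 141 145 145 144 144 143 144 143 144 145 144 144 134 114 100  97  98 107 131 153 165 169]
490 [164 162 154 136 127 129 135 140 144 146 145 144 143 144 144 143 143 143 144 145 139 123 104  99 104 110 120 143 161 169]
433 [159 152 136 113  98  96 107 125 135 138 137 135 136 136 135 135 136 137 137 135 126 108  91  89  95 108 132 153 165 168]
495 [152 151 144 133 130 133 138 141 140 140 136 133 132 132 136 134 134 133 131 132 127 116 100  94  99 110 121 143 160 168]
[455 459 463 467 471 475 479 483 487 491 495 499 503 507 511 515 519 523 527 531 535 539 543 547 551 555 559 563 567 571]
head 0.7495482563972473 [3 0]
nose 0.5888376235961914 [ 2 -1]
head 0 [277.2 241.7]
head 0.002 [277.2 240. ]
nose 0 [277.3 352.1]
nose 0.002 [277.3 349.6]
```

```bash
python3 -m crank '[0,-1.5,0,1,0, 0,-1.4,0,1.5,0, 0,0,0,0.5,0, 0,0,0,0,0, 0,0,0,0.2,0, 0,0,0,0.1,0, 0,0,0,0,0, 0,0,0,0,0]' 50; python3 -m crank '[0,0,0,0.1,0, 0,0,0,0.1,0, 0,0,0,0.1,0, 0,0,0,0,0, 0,0,0,0,0, 0,0,0,0,0, 0,0,0,0,0, 0,0,0,0,0]'; python3 -m crank '[0,0,0,0.1,0, 0,0,0,0.1,0, 0,0,0,0,0, 0,0,0,0,0, 0,0,0,0,0, 0,0,0,0,0, 0,0,0,0,0, 0,0,0,0,0]'
```

```text
time_s: 11.6
position: [0.474, 0.1364, 0.0707]
tool_rot: [[-0.008, 1.0, 0.001], [1.0, 0.008, 0.0], [0.0, 0.001, -1.0]]
ft_force: [-0.4, -0.8, -0.6]
grip_width: 0.0086
gripper_force: 78.7
time_s: 12.27
position: [0.4742, 0.1364, 0.068]
tool_rot: [[-0.007, 1.0, 0.001], [1.0, 0.007, 0.001], [0.0, 0.001, -1.0]]
ft_force: [-0.1, 3.1, 6.8]
grip_width: 0.0085
gripper_force: 79.5
time_s: 12.93
position: [0.4744, 0.1366, 0.0665]
tool_rot: [[-0.007, 1.0, 0.002], [1.0, 0.007, 0.001], [0.001, 0.002, -1.0]]
ft_force: [-2.8, 5.2, 12.0]
grip_width: 0.0085
gripper_force: 80.2
```

```bash
python3 -m crank '[0,0,0,0.1,0, 0,0,0,0.1,0, 0,0,0,0,0, 0,0,0,0,0, 0,0,0,0,0, 0,0,0,0,0, 0,0,0,0,0, 0,0,0,0,0]'; python3 - <<'E'
from h import *
w=optics.get_image("wrist");save(w,"w7.png")
s=env.observe();print(s["position"],s["ft_force"],s["wrist_torque"])
a=cv2.imread("pics/w6.png",0);b=cv2.imread("pics/w7.png",0)
for n,(c0,c1,r0,r1) in dict(head=(250,306,226,264),nose=(262,292,330,356)).items():
    r=cv2.matchTemplate(b[r0-12:r1+12,c0-12:c1+12],a[r0:r1,c0:c1],cv2.TM_CCOEFF_NORMED);_,m,_,l=cv2.minMaxLoc(r);print(n,m,np.array(l)-12)
E
```

```text
time_s: 13.6
position: [0.4745, 0.1366, 0.0646]
tool_rot: [[-0.007, 1.0, 0.003], [1.0, 0.007, 0.001], [0.001, 0.003, -1.0]]
ft_force: [-2.8, 5.6, 13.5]
grip_width: 0.0086
gripper_force: 80.5
[0.47448613 0.13663392 0.06461097] [-1.97503355  5.26618371 13.13207279] [ 0.23430507  0.36686308 -0.11340281]
head 0.7685216069221497 [-1  0]
nose 0.7538647651672363 [0 5]
```

```bash
python3 -m crank '[0,0,0,0.1,0, 0,0,0,0.1,0, 0,0,0,0,0, 0,0,0,0,0, 0,0,0,0,0, 0,0,0,-0.4,0, 0,0,0,-0.4,0, 0,0,0,-0.3,0]'; python3 -m crank '[0,1.0,0,0,0, 0,1.4,0,0,0, 0,0,0,0,0, 0,0,0,0,0, 0,0,0,0,0, 0,0,0,0,0, 0,0,0,0,0, 0,0,0,0,0]';python3 - <<'E'
from h import *
w=optics.get_image("wrist");save(w,"w8.png")
s=env.observe();print(s["position"],s["ft_force"],s["wrist_torque"])
a=cv2.imread("pics/w6.png",0);b=cv2.imread("pics/w8.png",0)
for n,(c0,c1,r0,r1) in dict(head=(250,306,226,264),nose=(262,292,330,356)).items():
    r=cv2.matchTemplate(b[r0-12:r1+12,c0-12:c1+12],a[r0:r1,c0:c1],cv2.TM_CCOEFF_NORMED);_,m,_,l=cv2.minMaxLoc(r);print(n,m,np.array(l)-12)
cv2.imwrite("pics/w8c.png",np.vstack([cv2.resize(cv2.imread("pics/"+f)[215:375,220:380],None,fx=3.7,fy=3.7) for f in("w8.png",)]))
R=s["tool_rot"];p=s["position"]
for sl in(.085,.04,0): print(sl,proj(w,p+R@[.021,0,-.0062-.021*sl]),proj(w,p+R@[-.051,0,-.0062+.051*sl]))
E
```

```text
time_s: 14.32
position: [0.4738, 0.136, 0.0726]
tool_rot: [[-0.007, 1.0, -0.0], [1.0, 0.007, -0.0], [-0.0, -0.0, -1.0]]
ft_force: [-0.4, 0.5, -0.1]
grip_width: 0.0089
gripper_force: 79.1
time_s: 14.98
position: [0.4737, 0.1597, 0.0723]
tool_rot: [[-0.007, 1.0, -0.0], [1.0, 0.007, -0.0], [-0.0, -0.0, -1.0]]
ft_force: [-0.2, 0.4, 0.3]
grip_width: 0.0086
gripper_force: 79.1
[0.47374796 0.15973939 0.07232522] [-0.0939223  0.8641132  0.030767 ] [ 0.02086345 -0.01389933  0.00795808]
head 0.8583613038063049 [0 1]
nose 0.5977352857589722 [-1 12]
0.085 [277.20982452 242.16102031] [277.34974826 352.01143077]
0.04 [277.21408271 241.3696974 ] [277.34268196 355.03583666]
0 [277.21782457 240.67432771] [277.33624966 357.78888551]
```

View pics/w8c.png

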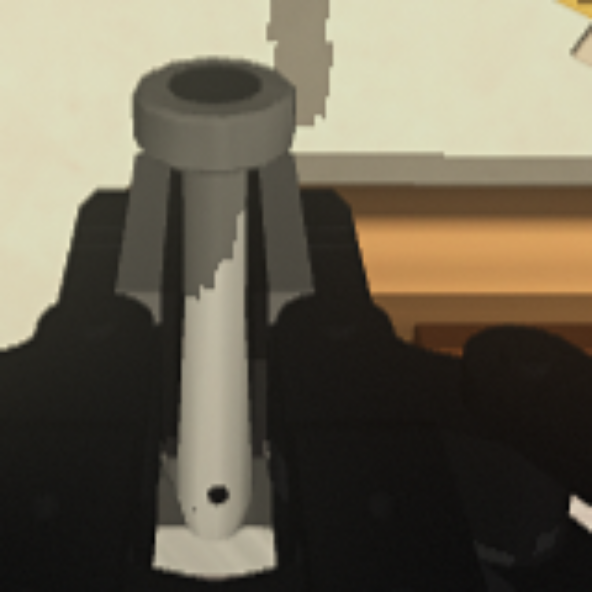

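The pin now looks nearly level: the dot dropped to row 348.5, about 3.6 mm of nose lift. I'll lower to hole height and advance.

```bash
python3 -m crank '[0,0,0,1.4,0, 0,0,0,1.43,0, 0,0,0,0,0, 0,0,0,0,0, 0,-0.4,0,0,0, 0,-0.4,0,0,0, 0,-0.2,0,0,0, 0,0,0,0,0]'; python3 -m crank '[0,-0.2,0,0,0, 0,-0.2,0,0,0, 0,-0.2,0,0,0, 0,0,0,0,0, 0,0,0,0,0, 0,0,0,0,0, 0,0,0,0,0, 0,0,0,0,0]'
```

```text
time_s: 15.7
position: [0.474, 0.1494, 0.0445]
tool_rot: [[-0.006, 1.0, 0.001], [1.0, 0.006, -0.0], [-0.0, 0.001, -1.0]]
ft_force: [-0.1, 0.7, -0.4]
grip_width: 0.0086
gripper_force: 79.0
time_s: 16.37
position: [0.4736, 0.144, 0.044]
tool_rot: [[-0.007, 1.0, -0.0], [1.0, 0.007, -0.0], [-0.0, -0.0, -1.0]]
ft_force: [-2.4, -1.3, -0.2]
grip_width: 0.0084
gripper_force: 79.2
```

```bash
python3 -m crank '[0,-0.1,0,0,0, 0,-0.1,0,0,0, 0,-0.1,0,0,0, 0,-0.1,0,0,0, 0,0,0,0,0, 0,0,0,0,0, 0,0,0,0,0, 0,0,0,0,0]'
```

```text
time_s: 17.03
position: [0.4731, 0.1403, 0.044]
tool_rot: [[-0.007, 1.0, -0.002], [1.0, 0.007, 0.001], [0.001, -0.002, -1.0]]
ft_force: [-4.1, 3.4, 2.6]
grip_width: 0.0088
gripper_force: 79.5
```

```bash
python3 -m crank '[0,0,-0.1,-0.03,0, 0,0,0,0,0, 0,0,0,0,0, 0,-0.1,0,0,0, 0,-0.1,0,0,0, 0,-0.1,0,0,0, 0,0,0,0,0, 0,0,0,0,0]'
```

```text
time_s: 17.7
position: [0.4727, 0.1368, 0.0443]
tool_rot: [[-0.007, 1.0, -0.0], [1.0, 0.007, -0.0], [-0.0, -0.0, -1.0]]
ft_force: [-4.5, 0.7, 1.8]
grip_width: 0.0083
gripper_force: 79.4
```

```bash
python3 -m crank '[0,0,-0.13,0,0, 0,0,0,0,0, 0,0,0,0,0, 0,-0.15,0,0,0, 0,-0.15,0,0,0, 0,-0.1,0,0,0, 0,0,0,0,0, 0,0,0,0,0]'
```

```text
time_s: 18.37
position: [0.4718, 0.1329, 0.0444]
tool_rot: [[-0.007, 1.0, 0.0], [1.0, 0.007, -0.0], [-0.0, 0.0, -1.0]]
ft_force: [-0.3, -0.2, -0.5]
grip_width: 0.0083
gripper_force: 79.1
```

```bash
python3 -m crank '[0,-0.2,0,0,0, 0,-0.2,0,0,0, 0,-0.2,0,0,0, 0,0,0,0,0, 0,0,0,0,0, 0,0,0,0,0, 0,0,0,0,0, 0,0,0,0,0]'
```

```text
time_s: 19.03
position: [0.4717, 0.127, 0.0443]
tool_rot: [[-0.007, 1.0, 0.0], [1.0, 0.007, -0.0], [-0.0, 0.0, -1.0]]
ft_force: [-0.5, -0.0, 0.6]
grip_width: 0.0085
gripper_force: 79.3
```

```bash
python3 -m crank '[0,-0.2,0,0,0, 0,-0.2,0,0,0, 0,-0.2,0,0,0, 0,0,0,0,0, 0,0,0,0,0, 0,0,0,0,0, 0,0,0,0,0, 0,0,0,0,0]'
```

```text
time_s: 19.7
position: [0.4717, 0.121, 0.0443]
tool_rot: [[-0.007, 1.0, 0.0], [1.0, 0.007, -0.0], [-0.0, 0.0, -1.0]]
ft_force: [0.6, 0.6, 1.7]
grip_width: 0.0086
gripper_force: 79.4
```

```bash
python3 -m crank '[0,-0.2,0,0,0, 0,-0.2,0,0,0, 0,-0.1,0,0,0, 0,0,0,0,0, 0,0,0,0,0, 0,0,0,0,0, 0,0,0,0,0, 0,0,0,0,0]'
```

```text
time_s: 20.37
position: [0.4717, 0.1159, 0.0443]
tool_rot: [[-0.007, 1.0, -0.0], [1.0, 0.007, -0.0], [-0.0, -0.0, -1.0]]
ft_force: [0.1, -0.6, 2.7]
grip_width: 0.0085
gripper_force: 79.3
```

```bash
cat > m.py <<'E'
from h import *
w=optics.get_image("wrist");save(w,"wm.png")
a=cv2.imread("pics/w8.png",0);b=cv2.imread("pics/wm.png",0)
for n,(c0,c1,r0,r1) in dict(head=(250,306,226,264),shank=(264,290,262,290)).items():
    r=cv2.matchTemplate(b[r0-20:r1+20,c0-20:c1+20],a[r0:r1,c0:c1],cv2.TM_CCOEFF_NORMED);_,m,_,l=cv2.minMaxLoc(r);print(n,m,np.array(l)-20)
for q in("lug_slot","leaf","lock_pin"):print(q,find(w,q))
t=optics.get_image("top");print("top",find(t,"lug_slot"),find(t,"leaf"),find(t,"lock_pin"))
E
python3 m.py
```

```text
head 0.6789997816085815 [-6 -8]
shank 0.9920768737792969 [ 0 -1]
lug_slot [(0.79, array([489.104, 341.082]))]
leaf [(0.95, array([489.776, 339.402]))]
lock_pin [(0.72, array([490.112, 338.982])), (0.65, array([276.584, 255.612]))]
top [(0.79, array([223.384, 206.22 ]))] [(0.63, array([220.808, 211.89 ]))] [(0.2, array([288.12 , 167.412]))]
```

```bash
python3 -m crank '[0,-0.1,0,0,0, 0,-0.1,0,0,0, 0,-0.1,0,0,0, 0,-0.1,0,0,0, 0,-0.1,0,0,0, 0,0,0,0,0, 0,0,0,0,0, 0,0,0,0,0]'
```

```text
time_s: 21.43
position: [0.4718, 0.1109, 0.0443]
tool_rot: [[-0.007, 1.0, -0.0], [1.0, 0.007, -0.0], [-0.0, -0.0, -1.0]]
ft_force: [-0.5, 1.0, 2.1]
grip_width: 0.0086
gripper_force: 79.4
```

```bash
python3 - <<'E'
from h import *
w=optics.get_image("wrist")["color"][215:400,200:500];s=optics.get_image("scene")["color"][165:255,180:326]
a=cv2.resize(w,(486,300));b=cv2.resize(s,(486,300),interpolation=cv2.INTER_CUBIC)
cv2.imwrite("pics/f9.png",np.vstack([a,b])[:,:,::-1])
E
```

```text
(no output)
```

View pics/f9.png

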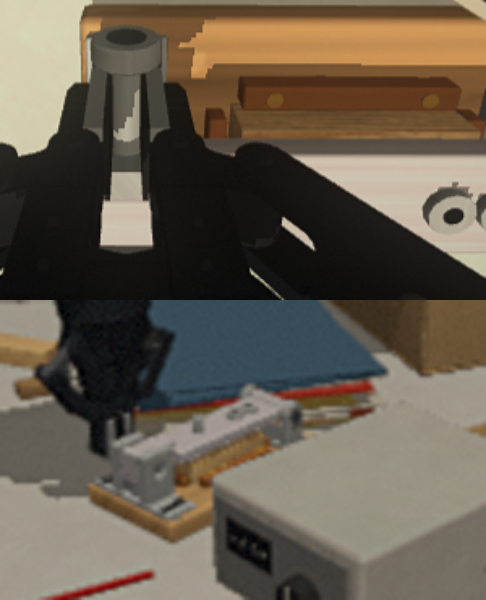

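```bash
python3 -m crank '[0,-0.1,0,0,0, 0,-0.1,0,0,0, 0,-0.1,0,0,0, 0,0,0,0,0, 0,0,0,0,0, 0,0,0,0,0, 0,0,0,0,0, 0,0,0,0,0]'
```

```text
time_s: 22.2
position: [0.4718, 0.1079, 0.0443]
tool_rot: [[-0.007, 1.0, 0.0], [1.0, 0.007, -0.0], [-0.0, -0.0, -1.0]]
ft_force: [-0.2, -1.3, 2.2]
grip_width: 0.0087
gripper_force: 79.4
```

```bash
python3 -m crank '[0,-0.1,0,0,0, 0,-0.1,0,0,0, 0,0,0,0,0, 0,0,0,0,0, 0,0,0,0,0, 0,0,0,0,0, 0,0,0,0,0, 0,0,0,0,0]'
```

```text
time_s: 22.87
position: [0.4718, 0.1068, 0.0444]
tool_rot: [[-0.007, 1.0, 0.0], [1.0, 0.007, 0.002], [0.002, 0.0, -1.0]]
ft_force: [0.8, 7.7, 2.4]
grip_width: 0.0084
gripper_force: 83.1
```

Contact at TCP y = 0.1068 is the pads meeting the cheek, which puts the nose about 8 mm into the second cheek. I'll release, back off behind the head and close.

```bash
python3 -m crank '[3.5,0,0,0,0, 3.5,0,0,0,0, 3.5,0,0,0,0, 3.5,0.9,0,0,0, 3.5,1.3,0,0,0, 3.5,1.3,0,0,0, 3.5,1.0,0,0,0, 0,0,0,0,0]' 60; python3 -m crank '[0,0,0,0,0, 0,0,0,0,0, 0,0,0,0,0, 0,0,0,0,0, 0,0,0,0,0, 0,0,0,0,0, 0,0,0,0,0, 0,0,0,0,0]'; python3 m.py
```

```text
time_s: 23.53
position: [0.4711, 0.1526, 0.0442]
tool_rot: [[-0.009, 1.0, -0.0], [1.0, 0.009, 0.0], [0.0, -0.0, -1.0]]
ft_force: [-0.3, -0.5, -0.9]
grip_width: 0.0244
gripper_force: 0.0
time_s: 24.2
position: [0.4715, 0.1509, 0.0443]
tool_rot: [[-0.007, 1.0, 0.0], [1.0, 0.007, -0.0], [-0.0, 0.0, -1.0]]
ft_force: [-0.2, -0.1, 0.4]
grip_width: 0.0002
gripper_force: 0.0
head 0.48500683903694153 [9 6]
shank 0.7565156817436218 [-12   7]
lug_slot [(0.89, array([521.024, 378.084]))]
leaf [(0.74, array([518.224, 379.218]))]
lock_pin [(0.81, array([276.584, 357.882]))]
top [(0.61, array([220.192, 213.318]))] [(0.89, array([222.208, 211.68 ]))] [(0.67, array([222.992, 214.41 ]))]
```

```bash
python3 -m crank '[0,-0.4,0,0,0, 0,-0.4,0,0,0, 0,-0.3,0,0,0, 0,-0.2,0,0,0, 0,-0.2,0,0,0, 0,-0.2,0,0,0, 0,-0.2,0,0,0, 0,0,0,0,0]'; python3 -m crank '[0,-0.2,0,0,0, 0,-0.2,0,0,0, 0,-0.2,0,0,0, 0,-0.2,0,0,0, 0,0,0,0,0, 0,0,0,0,0, 0,0,0,0,0, 0,0,0,0,0]'
```

```text
time_s: 25.27
position: [0.4717, 0.1317, 0.0443]
tool_rot: [[-0.007, 1.0, 0.0], [1.0, 0.007, -0.0], [-0.0, 0.0, -1.0]]
ft_force: [-0.3, 0.7, -0.2]
grip_width: 0.0001
gripper_force: 0.0
time_s: 25.93
position: [0.4717, 0.124, 0.0443]
tool_rot: [[-0.007, 1.0, -0.0], [1.0, 0.007, -0.0], [-0.0, -0.0, -1.0]]
ft_force: [-0.1, 0.1, -0.4]
grip_width: 0.0004
gripper_force: 0.0
```

```bash
python3 - <<'E'
from h import *
np.set_printoptions(precision=4,suppress=True)
w=optics.get_image("wrist");print(find(w,"lock_pin"));s=optics.get_image("scene");print(find(s,"lock_pin"))
for y in(.104,.112,.120,.128): print(y,proj(w,[.4717,y,.05]),proj(w,[.4717,y,.061]),proj(s,[.4717,y,.05]))
g=cv2.cvtColor(w["color"],cv2.COLOR_RGB2GRAY);print("col",[int(g[r:r+4,268:285].mean()) for r in range(230,420,4)])
g0=cv2.imread("pics/w8.png",0);print("w8",[int(g0[r:r+4,268:285].mean()) for r in range(230,420,4)])
E
```

```text
[]
[(0.43, array([227.472, 216.3  ])), (0.18, array([247.576, 211.302]))]
0.104 [277.0825 310.7243] [277.0258 324.4419] [215.3149 209.7039]
0.112 [277.1749 297.8587] [277.1237 310.9049] [213.4104 208.8084]
0.12 [277.2704 284.5815] [277.2251 296.904 ] [211.5214 207.9201]
0.128 [277.3689 270.8726] [277.3299 282.4148] [209.6475 207.0389]
col [129, 111, 75, 77, 104, 99, 79, 58, 57, 55, 54, 53, 51, 50, 49, 47, 59, 44, 27, 23, 22, 21, 20, 20, 19, 21, 26, 37, 76, 106, 106, 106, 113, 143, 154, 55, 13, 13, 13, 13, 13, 12, 12, 12, 11, 11, 11, 11]
w8 [112, 54, 53, 78, 107, 106, 107, 101, 94, 94, 94, 96, 97, 100, 116, 123, 147, 153, 154, 155, 155, 156, 157, 157, 157, 158, 159, 159, 158, 120, 143, 147, 166, 175, 174, 48, 17, 17, 17, 16, 15, 15, 14, 14, 13, 13, 12, 12]
```

```bash
python3 -m crank '[0,-0.2,0,0,0, 0,-0.2,0,0,0, 0,-0.2,0,0,0, 0,0,0,0,0, 0,0,0,0,0, 0,0,0,0,0, 0,0,0,0,0, 0,0,0,0,0]'
```

```text
time_s: 26.8
position: [0.4717, 0.118, 0.0443]
tool_rot: [[-0.007, 1.0, 0.0], [1.0, 0.007, -0.0], [-0.0, 0.0, -1.0]]
ft_force: [-0.7, -0.3, -0.8]
grip_width: 0.0
gripper_force: 0.0
```

```bash
python3 -m crank '[0,-0.03,0,0,0, 0,-0.03,0,0,0, 0,-0.03,0,0,0, 0,-0.03,0,0,0, 0,-0.03,0,0,0, 0,-0.03,0,0,0, 0,-0.03,0,0,0, 0,-0.03,0,0,0]'; python3 - <<'E'
from h import *
s=optics.get_image("scene");t=optics.get_image("top")
print(find(s,"lock_pin"),find(t,"lock_pin"))
E
```

```text
time_s: 27.47
position: [0.4717, 0.1156, 0.0443]
tool_rot: [[-0.007, 1.0, -0.0], [1.0, 0.007, 0.0], [0.0, -0.0, -1.0]]
ft_force: [-0.8, 1.1, 0.8]
grip_width: -0.0002
gripper_force: 0.6
[] [(0.42, array([228.592, 247.884]))]
```

```bash
python3 -m crank '[0,-0.05,0,0,0, 0,-0.05,0,0,0, 0,-0.05,0,0,0, 0,-0.05,0,0,0, 0,0,0,0,0, 0,0,0,0,0, 0,0,0,0,0, 0,0,0,0,0]'
```

```text
time_s: 28.33
position: [0.4716, 0.1148, 0.0444]
tool_rot: [[-0.007, 1.0, 0.0], [1.0, 0.007, 0.002], [0.002, 0.0, -1.0]]
ft_force: [-0.6, 10.3, 0.8]
grip_width: 0.0003
gripper_force: 5.1
```

It stopped at TCP y = 0.1148 with 10 N, which matches the predicted home position of 0.115. I'll press a little harder to confirm, then back away.

```bash
python3 -m crank '[0,-0.07,0,0,0, 0,-0.07,0,0,0, 0,-0.06,0,0,0, 0,0,0,0,0, 0,0,0,0,0, 0,0,0,0,0, 0,0,0,0,0, 0,0,0,0,0]'; python3 -m crank '[0,1,0,0,0, 0,2,0,0,0, 0,3,0,0,0, 0,3,0,0,0, 0,0,0,-3,0, 0,0,0,-3,0, 0,0,0,-3,0, 0,0,0,0,0]'; python3 -m crank '[0,3,0,-3,0, 0,3,0,-3,0, 0,3,0,0,0, 0,3,0,0,0, 0,3,0,0,0, 0,0,0,0,0, 0,0,0,0,0, 0,0,0,0,0]'; python3 - <<'E'
from h import *
np.set_printoptions(precision=4,suppress=True)
t=optics.get_image("top");s=optics.get_image("scene");w=optics.get_image("wrist");save(t,"tf.png");save(w,"wf.png")
for n,im in(("t",t),("s",s),("w",w)):
    print(n,[(q,find(im,q)) for q in("lock_pin","leaf","fork_mid")])
    print(" head",proj(im,[.4717,.0998,.05])," nose",proj(im,[.4717,.0318,.05]))
# profile along y at hole x, z=.05 in top and wrist
for im in (t,w):
    g=cv2.cvtColor(im["color"],cv2.COLOR_RGB2GRAY).astype(np.float32)
    for x in(.4717,.485):
        ys=np.arange(.135,.02,-.003);p=np.array([proj(im,[x,y,.058]) for y in ys],np.float32)
        print(x,cv2.remap(g,p[:,:1].copy(),p[:,1:].copy(),cv2.INTER_LINEAR).ravel().astype(int))
E
```

```text
time_s: 29.0
position: [0.4716, 0.1146, 0.0445]
tool_rot: [[-0.006, 1.0, 0.001], [1.0, 0.006, 0.006], [0.006, 0.001, -1.0]]
ft_force: [1.3, 24.1, 0.9]
grip_width: -0.0003
gripper_force: 11.9
time_s: 29.67
position: [0.4734, 0.2022, 0.1394]
tool_rot: [[-0.008, 1.0, 0.009], [1.0, 0.008, 0.001], [0.001, 0.009, -1.0]]
ft_force: [0.1, -0.2, 0.6]
grip_width: -0.0002
gripper_force: 0.0
time_s: 30.33
position: [0.47, 0.35, 0.1927]
tool_rot: [[-0.007, 1.0, -0.001], [1.0, 0.007, -0.001], [-0.001, -0.001, -1.0]]
ft_force: [0.9, 0.1, -0.8]
grip_width: -0.0002
gripper_force: 0.0
t [('lock_pin', [(0.57, array([229.488, 247.38 ]))]), ('leaf', [(0.97, array([221.984, 215.292])), (0.75, array([223.104, 213.696]))]), ('fork_mid', [(0.79, array([223.72, 214.62]))])]
 head [210.0136 246.5772]  nose [237.2474 247.6325]
s [('lock_pin', [(0.41, array([231.728, 214.914]))]), ('leaf', [(0.68, array([244.104, 203.784]))]), ('fork_mid', [(0.83, array([242.2  , 210.294]))])]
 head [216.3209 210.177 ]  nose [233.2298 218.1282]
w [('lock_pin', []), ('leaf', []), ('fork_mid', [(0.61, array([277.984, 354.186]))])]
 head [277.657  392.6655]  nose [277.3761 432.1794]
0.4717 [166 166 167 163 142 117 115 109  91  73  85 121 130 130 139 137 127 133
 156 161 162 162 159 142 134 141 137 129 134 136 130 121 127 134 134 133
 133 129 131]
0.485 [168 169 168 166 153 129 123 125 120 104  93  92 101 121 136 137 124 133
 155 161 162 162 153 137 135 141 139 127 124 131 128 128 131 133 135 135
 139 141 135]
0.4717 [13 14 14 15 14 15 14 14 14 14 13 14 14 14 13 14 14 13 14 14 15 12 13 13
  0  0  0  0  0  0  0  0  0  0  0  0  0  0  0]
0.485 [12 14 14 15 14 15 15 15 14 13 14 15 13 15 13 14 13 13 14 13 13 13 14 15
  0  0  0  0  0  0  0  0  0  0  0  0  0  0  0]
```

```bash
python3 -c "
from rig import env;print(env.close_job())"
```

```text
the job is handed in; nothing more can be done
None
```

I handed the job in at about 30 s. The leaf is down and the long pin is pushed through the fork and lug, with its head stopped firm against the fork at 24 N. That stop, 8 mm (one head thickness) short of the cheek, and its nose located past the far cheek are my evidence it is home. The robot is clear of everything.

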